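# Lock the spectrometer's optics for transport

## Task

Get the spectrometer ready for transport: push the orange grip of the transport lock on its top all the way along to the end stop beside the drilled ears, and then, with the slide home, push the red-handled pin through both ears and the slide's tab until its collar is against the near ear. Let go of the pin and leave it there; leave the blue-handled pin and the other things on the bench as they stand.

Things in the scene. Friction and masses are not known exactly. Their poses are not given: they have to be found in the camera images.
- spectrometer: White instrument, 240 (x) x 300 (y) x 100 mm high, fixed. Origin: centre of its underside; x points away from its front (robot side), y to the left, z up. Top at z = 100 mm. At the rear of the top a sample stage with lime knob at (68, -60), up to z = 156. On the front half the transport lock: base plate 60 x 200 x 6 along y, centred on x = -35, under an orange grip, two steel ears at its +y end.
- lock_nominal (a point): Nominal centre of the lock's plate: (-35, 0, 100) mm in the spectrometer's frame, same axes. The lock is bolted through slots: it really sits up to 7 mm to either side of this along y. The shift is not measured: see or feel it (with the slide against its end stop, the tab's hole is in line with the ears' holes). Its x, z and direction are exact.
- ears_nominal (a point): Nominal centre of the near ear's hole on its near face: (-54, 60, 136) mm in the spectrometer's frame; the real one is shifted along y with the lock. Two upright ears, 6 thick (x), 32 wide (y), top at z = 151, centred on x = -51 and -19, each with a level hole along x, diameter 10.5, at z = 136, slightly chamfered.
- lock_slide (a joint): Slide, in m: 0 = right (-y) end, 0.075 = end stop by the ears; moves along spectrometer +y, friction 5 N. Carries the orange grip, 26 (x) x 14 (y) mm, z = 112 to 146, at x = -35, y = -70 + travel (nominal, mm, spectrometer frame), and 55 mm further along +y a steel tab, 8 thick (x), 24 wide, top z = 149, with a 12.5 mm hole along x at z = 136, that runs in between the ears.
- lock_pin: Red-handled steel pin, 70 g, lying on the bench. Origin: centre of the underside of the handle, a bar 40 (x) x 16 (y) x 22 (z) mm; x points along the shaft. The shaft's axis is 11 mm above the underside. In front of the handle a dark collar, diameter 21 mm, from x = 20 to 26; then the shaft, diameter 8 mm, 56 mm long, the last 8 mm tapered, tip at x = 82.
- lock_pin_collar (a point): Point on the red pin's shaft axis at the front face of its collar (x = 26, z = 11 in the pin's frame), where the shaft begins.
- spare_pin: Blue-handled pin of the same shape but with a 15 mm shaft (does not fit), lying on the bench; leave it. Same frame as the red pin.
- wash_bottle: White bottle, diameter 64, 170 mm high; bystander. Origin: centre of its underside.
- vial: Small amber jar with black cap, diameter 32, 60 mm high; bystander. Origin: centre of its underside.
- beaker: Glass beaker, diameter 70, 85 mm high; bystander. Origin: centre of its underside.
- dish: White ceramic dish, diameter 90, 30 mm high; bystander. Origin: centre of its underside.
- sample_case: Blue closed case 90 x 120 x 35 mm; bystander. Origin: centre of its underside.
- reagent: Amber bottle with red cap, diameter 60, 130 mm high; bystander. Origin: centre of its underside.
Not all that is in view belongs to the job. Several things look just like the lock_pin: the one meant starts farthest to the robot's right.

How it is judged:
By the outcome, as a careful person would: the job done as asked, in the order asked, and still so for the second after the job is handed in, with the robot touching nothing.
It also fails if it takes over 58 s, if anything falls off the work surface, if the arm or the gripper's body presses on something with over 40 N, if the wrist force passes 120 N, or if a joint passes its speed limit or range.

## Robot

A 6-joint arm with a two-finger parallel gripper is mounted at the origin on the work surface. World frame = base frame: x ahead of the robot, y to its left, z up, the work surface at z = 0. Lengths are in m, angles in rad, forces in N, time in s.
With the tool pointing down it reaches from about 0.35 to 0.85 m from the base axis. Payload 8.1 kg.
Tool frame: the origin (TCP) lies on the centre line of the jaws, within the pads' length; the fingertips stand 17 mm ahead of it and the grasp point (between the pads) lies 2 mm behind it; z points along the fingers, y is the line along which they close (so a half turn about z gives the same grasp; the last joint's range is limited). The gripper opens to 93 mm and grips with 3 to 60 N. Pads are 15 mm wide; open, the fingers measure 128 mm over their backs; the gripper's body (75 mm by 188 mm) begins 65 mm behind the grasp point.
Start: joints at [-0.085, 0.13, 1.488, -0, 1.523, -0.085], TCP at [0.6, 0, 0.236] pointing down, gripper open.
Joint ranges: [-2.96, 2.96], [-0.89, 2.26], [0.02, 2.5], [-1.34, 4.48], [0, 2.73], [-2.66, 2.66]. Speed limits (rad/s): [2.39, 2.39, 2.79, 3.14, 3.14, 3.14].

## Interface

Orientations are given as a rotation vector (axis times angle).
In Python, from plant import telemetry, viewer, order gives the robot as it stands.
- The arm moves only by the tool send_rows, never from a script. Its argument "plan" is a list that holds one entry, the list of rows, each a list of 5 numbers: the closure, from -1 (fully open) to 1 (shut), then the shift along the world's x, y, z normalised to -1 to 1, where 1 is 0.2 m, then the turn about the world's z normalised to -1 to 1, where 1 is 60 degrees. A call has 1 to 20 rows; each row is the pose to reach, as a shift and turn from the pose commanded when the call began; what a row does not reach only later rows make up. A row lasts 1/12 s, in which the tool goes at most 41.7 mm and 7.16 degrees, less where a joint would pass 70% of its speed; a pose out of reach is approached as far as the arm can. A call with a number of a shift or a turn outside -1 to 1 is refused whole. A call with a gripper value outside its range is refused whole. The fingers move at their own pace and stop on an object; "force" is the grip in N (left out, the last holds). Time passes only in rows, so rows that repeat a pose let the fingers close. It gives the time, the measured TCP pose, the force, the opening and the grip force at its end, in the units of the state.
- telemetry.read_state(): the state, without advancing time (a new reading comes with each control period).
- viewer.read_camera(name): name is "scene" or "side" or "wrist"; returns (picture, depth): 400x640x3 uint8, blue, green, red; 400x640 float32, m along the optical axis (not along the pixel's ray), 0 where there is no reading.
- viewer.calibration(name): a dict with "camera_matrix" (3x3 intrinsics, pixels), "dist_coeffs" ([k1, k2, p1, p2, k3] as OpenCV has them; the pictures are not rectified), "extrinsics" (4x4, takes a point from camera to world coordinates); the wrist camera has in their place "hand_eye" (4x4, takes a point from camera to tool coordinates, whose origin is the TCP and whose axes are the flange's). Camera axes: x right, y up, looking along -z (the intrinsics and any distortion apply to the point x, -y, -z); pixel columns grow to the right and rows downward; lengths in m; the calibration is good to about 2 mm. A picture is of the moment at which its call begins: read the wrist's pose just before it. calibration takes no time and is no camera call.
- order.close_job(): hands the job in; it is judged then, once.
The state is a dict: "t": time; "q": joint angles; "dq": joint speeds; "joint_torque": joint torques, N m; "tool_pos": TCP position; "orientation": TCP orientation; "force": force on the tool from outside, world axes, zero at the start; "wrist_torque": the same for the moment, N m; "opening": finger opening in m; "gripper_force": force on a finger pad.
Only numpy, scipy, OpenCV 4.12 (cv2) and the standard library are available. Lean on these libraries where they do the work, as an engineer would, in place of code of your own. Each camera call takes 0.05 s, during which the arm holds its last target. There are 200 camera calls.

## Working session

There is one attempt and no reset: what is moved stays moved. The work goes in short steps, Python scripts to look and compute and a tool call to move; the robot and the scene stay as the last step left them, time stands still between calls to the robot, and variables do not carry over. Pictures are saved under pics/ and viewed, at most 10 in all, crops included, and the job is handed in when it is done.

Besides the shell and the picture viewer there is one more tool, called after ">>>" as name(argument=value, ...), one argument or row to a line, values as JSON. send_rows: Moves the arm, as the interface text tells. Scaled input: -1 to 1 covers 0.2 m each way for a shift and 60 degrees each way for a turn. Its arguments: {"type":"object","properties":{"plan":{"type":"array"},"force":{"type":"number"}},"required":["plan"]}

```bash
ls; mkdir -p pics; cat > h.py <<'E'
import numpy as np, cv2
from plant import telemetry, viewer, order
from scipy.spatial.transform import Rotation as R
def cal(name):
    c=viewer.calibration(name); K=np.array(c["camera_matrix"]); d=np.array(c["dist_coeffs"])
    if "extrinsics" in c: T=np.array(c["extrinsics"])
    else:
        s=telemetry.read_state(); W=np.eye(4); W[:3,:3]=R.from_rotvec(s["orientation"]).as_matrix(); W[:3,3]=s["tool_pos"]
        T=W@np.array(c["hand_eye"])
    return K,d,T
def rays(c,px):
    K,d,T=c
    u=cv2.undistortPoints(np.array(px,float).reshape(-1,1,2),K,d).reshape(-1,2)
    v=np.c_[u[:,0],-u[:,1],-np.ones(len(u))]
    return T[:3,3], v@T[:3,:3].T     # direction scaled so depth multiplies it
def onplane(c,px,z):
    o,v=rays(c,px); return o+v*((z-o[2])/v[:,2])[:,None]
def bydepth(c,px,dep):
    o,v=rays(c,px); return o+v*np.array([dep[int(round(b)),int(round(a))] for a,b in px])[:,None]
def proj(c,P):
    K,d,T=c; q=(np.array(P,float).reshape(-1,3)-T[:3,3])@T[:3,:3]
    q=q*[1,-1,-1]; return cv2.projectPoints(q,np.zeros(3),np.zeros(3),K,d)[0].reshape(-1,2)
E
python3 - <<'E'
from h import *
for n in("scene","side","wrist"):
    c=cal(n); im,de=viewer.read_camera(n); cv2.imwrite(f"pics/{n}0.png",im); np.savez(f"{n}0.npz",im=im,de=de,K=c[0],d=c[1],T=c[2])
    print(n,c[2][:3,3].round(3),c[2][:3,2].round(2),c[0][0,0],c[1])
s=telemetry.read_state();print(s)
im=np.vstack([np.load(f"{n}0.npz")["im"] for n in("scene",)])
E
```

```text
pics
scene [ 1.515 -0.288  1.172] [ 0.67 -0.21  0.71] 500.204602847697 [-0.03949532  0.          0.          0.          0.        ]
side [ 0.096 -0.719  0.878] [-0.38 -0.66  0.64] 446.0162607236405 [-0.01827073  0.          0.          0.          0.        ]
wrist [0.6   0.078 0.383] [0.   0.28 0.96] 276.6708418357429 [-0.0217348  0.         0.         0.         0.       ]
{'t': 0.15, 'q': array([-8.53686528e-02,  1.30989588e-01,  1.48903005e+00,  2.71199139e-05,
        1.52300928e+00, -8.53712105e-02]), 'dq': array([ 4.30075843e-04, -2.40623362e-03, -3.67036358e-03, -1.76733265e-06,
        7.09627469e-05,  7.91200217e-04]), 'joint_torque': array([ 8.59073725e-05, -5.60473788e+01, -4.92333663e+01,  7.68201635e-02,
        3.05504061e-02, -1.41810942e-04]), 'tool_pos': array([5.99582064e-01, 8.67161206e-05, 2.34826766e-01]), 'orientation': array([-2.22065077e+00, -2.22065353e+00,  1.42041052e-03]), 'force': array([ 0.18119805, -0.13241799,  0.28133402]), 'wrist_torque': array([-0.0094429 , -0.04472818, -0.02462178]), 'gripper_force': 0.0, 'opening': 0.09308490993080314}
```

View pics/scene0.png

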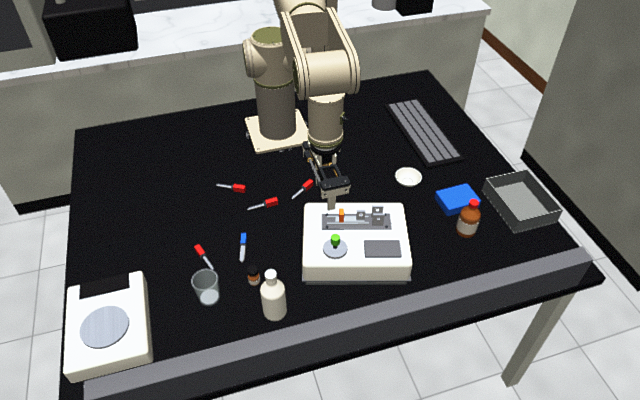

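View pics/side0.png

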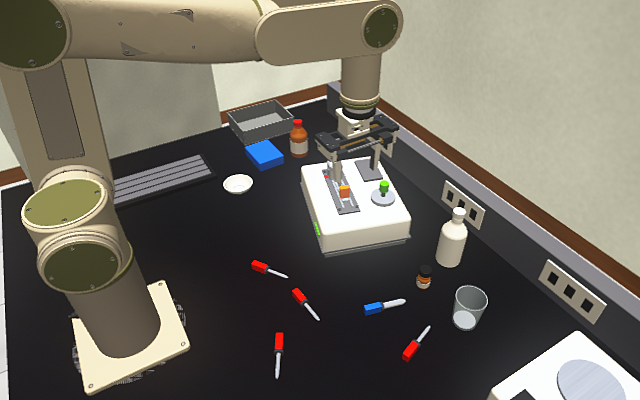

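The scene view shows the spectrometer (355,240) with its orange grip at (341,215) and ears at (377,213). Four red-handled pins lie at about (238,188), (270,203), (307,186) and (200,250), and the blue one is at (243,240). The side view shows the same pins at (260,267), (299,296), (279,342) and (411,350). Next I'll measure each pin's y.

```bash
cat >> h.py <<'E'
def load(n):
    z=np.load(n); return z["im"],z["de"],(z["K"],z["d"],z["T"])
def blobs(im,lo,hi,amin=25):
    h=cv2.cvtColor(im,cv2.COLOR_BGR2HSV)
    m=cv2.inRange(h,lo,hi)
    if lo[0]==0: m|=cv2.inRange(h,(174,lo[1],lo[2]),(180,255,255))
    n,l,st,ce=cv2.connectedComponentsWithStats(m)
    return [(ce[i],st[i],l==i) for i in range(1,n) if st[i,4]>=amin]
E
python3 - <<'E'
from h import *
for n in("scene","side"):
    im,de,c=load(n+"0.npz")
    for nm,lo,hi in(("red",(0,150,70),(6,255,255)),("blue",(100,150,60),(125,255,255)),("orange",(8,150,90),(20,255,255)),("lime",(35,150,60),(85,255,255))):
        for ce,st,m in blobs(im,lo,hi):
            print(n,nm,ce.round(1),st[4],"z.018:",onplane(c,[ce],.016)[0].round(4),"depth:",bydepth(c,[ce],de)[0].round(4))
# pin detail crops
s,_,_=load("scene0.npz"); t,_,_=load("side0.npz")
a=cv2.resize(s[170:290,180:330],None,fx=4,fy=4,interpolation=cv2.INTER_CUBIC)
cv2.imwrite("pics/crop1.png",a)
E
```

```text
scene red [308.  183.6] 77 z.018: [0.3295 0.0277 0.016 ] depth: [0.3381 0.0255 0.0243]
scene red [238.9 187.7] 104 z.018: [ 0.2805 -0.1982  0.016 ] depth: [ 0.2873 -0.1987  0.0223]
scene red [271.4 201.3] 105 z.018: [ 0.375  -0.1091  0.016 ] depth: [ 0.3754 -0.1092  0.0165]
scene red [473.4 203.6] 73 z.018: [0.579  0.5152 0.016 ] depth: [0.6732 0.4344 0.1322]
scene red [198.7 249.1] 83 z.018: [ 0.5062 -0.361   0.016 ] depth: [ 0.5112 -0.3606  0.0217]
scene blue [454.8 197.8] 901 z.018: [0.5367 0.47   0.016 ] depth: [0.5518 0.4583 0.0338]
scene blue [243.  237.3] 75 z.018: [ 0.4994 -0.2264  0.016 ] depth: [ 0.5046 -0.2267  0.0219]
scene orange [470.2 214.7] 255 z.018: [0.62  0.481 0.016] depth: [0.6849 0.4253 0.0997]
scene orange [341.1 215. ] 49 z.018: [0.4995 0.0877 0.016 ] depth: [0.6093 0.0471 0.1409]
scene orange [253.2 277.5] 40 z.018: [ 0.6555 -0.2271  0.016 ] depth: [ 0.6708 -0.2282  0.0366]
scene lime [334.8 239.5] 77 z.018: [0.5899 0.0371 0.016 ] depth: [ 0.7023 -0.0025  0.1564]
side red [297.5 122.4] 62 z.018: [0.7443 0.6001 0.016 ] depth: [0.6617 0.4319 0.1259]
side red [2
[... 1214 characters left out ...]
 [0.648  0.4062 0.016 ] depth: [0.6527 0.4159 0.0086]
side orange [ 14.7 175.7] 188 z.018: [-0.1974  0.7753  0.016 ] depth: [-0.4469  2.0451 -0.716 ]
side orange [506.4 194.5] 486 z.018: [ 1.0915 -0.0996  0.016 ] depth: [ 1.9347  0.4255 -0.714 ]
side orange [344.  192.6] 83 z.018: [0.6731 0.159  0.016 ] depth: [0.5963 0.0421 0.1307]
side orange [592. 254.] 528 z.018: [ 1.0964 -0.3866  0.016 ] depth: [ 1.9313 -0.1088 -0.7034]
side orange [423.5 279.4] 70 z.018: [ 0.6617 -0.2265  0.016 ] depth: [ 0.6496 -0.2371  0.0345]
side lime [384.  185.6] 76 z.018: [0.7978 0.1247 0.016 ] depth: [ 0.6861 -0.0096  0.1531]
side lime [316.7 228.6] 27 z.018: [0.5237 0.0642 0.016 ] depth: [0.5018 0.0241 0.06  ]
```

View pics/crop1.png

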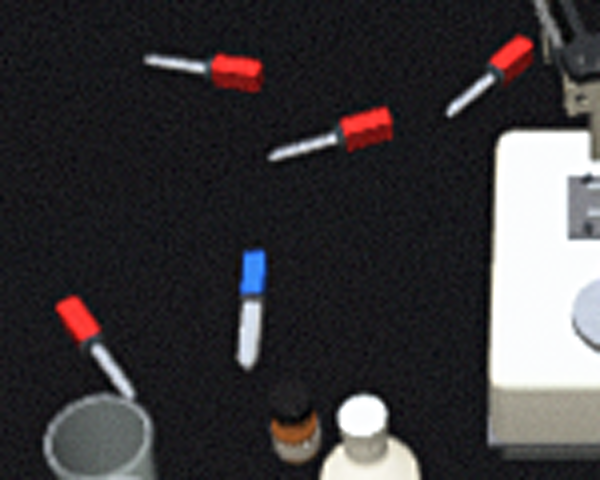

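View pics/wrist0.png

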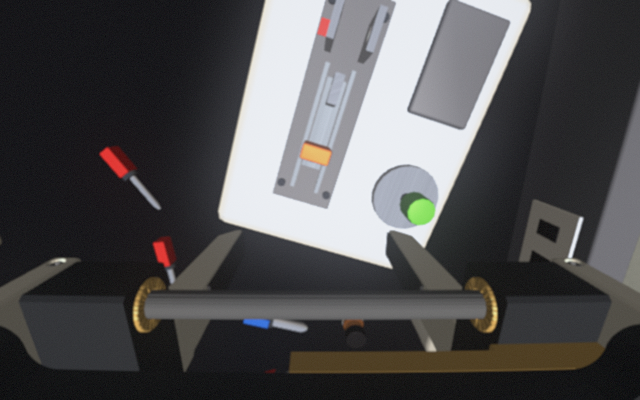

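Pin candidates (scene px, world y): (308,184) +0.03, (271,201) −0.11, (239,188) −0.20 and (199,249) −0.36. The one meant is (199,249), side (410,351), because it has the lowest y, so it is farthest to the robot's right. The crop confirms it as a red handle with a long thin shaft pointing at the beaker. The wrist view shows the orange grip at (316,153), the lock ears at (330,25) and (377,35), and the box corner at (220,215).

Next I'll measure the box, the grip and the pin.

```bash
python3 - <<'E'
from h import *
im,de,c=load("wrist0.npz")
# top-face edges of the box: scan rows/cols of the wrist image
g=im.min(2).astype(float)
L=[];B=[]
for r in range(20,200,4):
    row=g[r,180:300]; i=np.where(row>110)[0]
    if len(i): L.append((180+i[0]-.5,r))
for x in range(245,375,4):
    col=g[200:300,x]; i=np.where(col>110)[0]
    if len(i): B.append((x,200+i[-1]+.5))
def fit(P):
    p=onplane(c,P,.1)[:,:2]
    for _ in range(3):
        m=p.mean(0);u,s,v=np.linalg.svd(p-m); d=v[0]; n=v[1]; e=np.abs((p-m)@n); p=p[e<=max(2.5*np.median(e),5e-4)]
    return m,d,e.max(),len(p)
for P in(L,B):
    m,d,e,k=fit(P); print(m.round(4),np.degrees(np.arctan2(d[1],d[0])).round(2),"res",e.round(4),k)
mL,dL,*_=fit(L); mB,dB,*_=fit(B)
t=np.linalg.solve(np.c_[dL,-dB],mB-mL); corner=mL+t[0]*dL; print("corner(-120,-150)",corner.round(4))
dL=dL*np.sign(dL[1]); yaw=np.arctan2(-dL[0],dL[1]); yB=np.arctan2(dB[1],dB[0]); 
print("yaw L",np.degrees(yaw))
ex=np.array([np.cos(yaw),np.sin(yaw)]);ey=np.array([-ex[1],ex[0]])
o=corner+.12*ex+.15*ey; print("spec origin",o.round(4))
S=lambda x,y:(o+x*ex+y*ey).round(4)
print("grip nominal",S(-.035,-.07),"ear",S(-.054,.06),"knob",S(.068,-.06))
for ce,st,m in blobs(im,(8,150,90),(20,255,255)):
    print("orange",ce,st[4],onplane(c,[ce],.146)[0].round(4),bydepth(c,[ce],de)[0].round(4))
for ce,st,m in blobs(im,(35,150,60),(85,255,255)): print("lime",ce,onplane(c,[ce],.156)[0].round(4))
# pin
for n in("scene","side"):
    im,de,c=load(n+"0.npz")
    h=[b for b in blobs(im,(0,150,70),(6,255,255)) if abs(onplane(c,[b[0]],.016)[0][1]+.362)<.02][0]
    x0,y0=(h[0]-45).astype(int); 
    sub=im[y0:y0+90,x0:x0+90]; gm=sub.min(2)>90
    nn,l,st,ce=cv2.connectedComponentsWithStats(gm.astype(np.uint8))
    for i in range(1,nn):
        if st[i,4]>15:
            ys,xs=np.where(l==i); p=onplane(c,np.c_[xs+x0,ys+y0],.012)[:,:2]
            mm=p.mean(0);u,s,v=np.linalg.svd(p-mm);pr=(p-mm)@v[0]
            print(n,"grey",(ce[i]+[x0,y0]).round(1),st[i,4],mm.round(4),"ang",np.degrees(np.arctan2(v[0][1],v[0][0])).round(1),"len",np.ptp(pr).round(4),"w",np.ptp((p-mm)@v[1]).round(4))
    print(n,"handle",onplane(c,[h[0]],.016)[0].round(4))
E
```

```text
[0.5253 0.086 ] -107.14 res 0.0005 45
[ 0.5929 -0.0588] -17.08 res 0.0006 33
corner(-120,-150) [ 0.4903 -0.0273]
yaw L -17.140262988883364
spec origin [0.6492 0.0806]
grip nominal [0.5951 0.0241] ear [0.6153 0.1539] knob [0.6965 0.0033]
scene grey [241.  253.4] 50 [ 0.5557 -0.2436] ang -11.8 len 0.0611 w 0.009
scene grey [207.  279.5] 498 [ 0.6205 -0.3534] ang -2.4 len 0.1417 w 0.0741
scene handle [ 0.5062 -0.361   0.016 ]
side grey [388.9 305.8] 31 [ 0.5432 -0.2445] ang -22.5 len 0.0315 w 0.0086
side grey [423.3 333.3] 74 [ 0.5648 -0.3429] ang -161.3 len 0.0518 w 0.0084
side handle [ 0.5095 -0.3631  0.016 ]
```

```bash
python3 - <<'E'
from h import *
o=np.array([.6492,.0806]);y=np.radians(-17.1);ex=np.array([np.cos(y),np.sin(y)]);ey=np.array([-ex[1],ex[0]])
def sp(p): return ((p[:2]-o)@ex).round(4),((p[:2]-o)@ey).round(4)
for n in("wrist","scene","side"):
    im,de,c=load(n+"0.npz"); h=cv2.cvtColor(im,cv2.COLOR_BGR2HSV)
    ctr={"wrist":(316,153),"scene":(341,215),"side":(344,192)}[n]
    for ce,st,m in blobs(im,(8,120,80),(24,255,255)):
        if np.hypot(*(ce-ctr))<12:
            ys,xs=np.where(m); z=bydepth(c,np.c_[xs,ys],de)
            q=z-np.r_[o,0]; a=q[:,:2]@ex;b=q[:,:2]@ey
            print(n,ce.round(1),st[4],"spec by depth: x",np.percentile(a,[3,50,97]).round(4),"y",np.percentile(b,[3,50,97]).round(4),"z",np.percentile(z[:,2],[3,97]).round(4))
            v=h[ys,xs,2].astype(float); top=v>np.percentile(v,75)*.9
            P=onplane(c,np.c_[xs,ys][top],.146)
            A=np.array([sp(p) for p in P]); print("  bright on z=.146: x",A[:,0].min(),A[:,0].max(),"y",A[:,1].min(),A[:,1].max(),top.sum())
im,de,c=load("wrist0.npz")
cv2.imwrite("pics/crop2.png",cv2.resize(im[0:230,250:450],None,fx=2.6,fy=2.6,interpolation=cv2.INTER_CUBIC))
E
```

```text
wrist [315.4 153.5] 447 spec by depth: x [-0.0494 -0.0382 -0.0267] y [-0.0507 -0.0444 -0.0382] z [0.1429 0.1459]
  bright on z=.146: x -0.0503 -0.026 y -0.051 -0.0385 418
scene [341.  214.8] 56 spec by depth: x [-0.0464 -0.0265 -0.0214] y [-0.0498 -0.0439 -0.0384] z [0.1179 0.1512]
  bright on z=.146: x -0.0468 -0.0273 y -0.0498 -0.0382 28
side [344.  191.2] 114 spec by depth: x [-0.0501 -0.0388 -0.0269] y [-0.0542 -0.0506 -0.0394] z [0.1119 0.146 ]
  bright on z=.146: x -0.0508 -0.0258 y -0.0546 -0.0406 33
```

View pics/crop2.png

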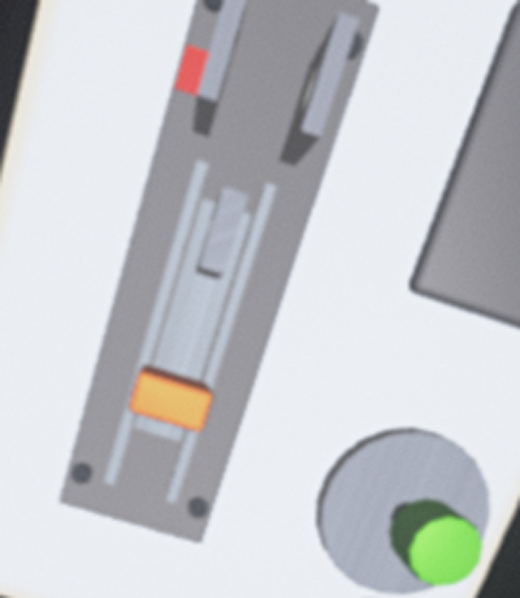

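The slide already starts part-way along: the grip is at spec (-38,-45) mm, world (0.600, 0.049). The tab is at crop (228,230) and the ears at crop (225,60) and (335,75). The x reading suggests a camera bias of about 3 mm. I'll turn the jaws onto the lock's y axis and go above the grip.

>>> send_rows(
  plan=[
    [[0.31,0,0.05,0,-0.12],[0.31,0,0.1,0,-0.24],[0.31,0,0.15,0,-0.36],[0.31,0,0.2,0,-0.48],[0.31,0,0.245,0,-0.6],[0.31,0,0.245,0,-0.72],[0.31,0,0.245,0,-0.84],[0.31,0,0.245,0,-0.96],[0.31,0,0.245,0,-1],[0.31,0,0.245,0,-1]],
  ],
  force=15,
)

```text
t: 0.98
tool_pos: [0.5998, 0.049, 0.2352]
orientation: [-3.035, -0.81, 0.001]
force: [0.7, -0.9, -0.3]
opening: 0.0336
gripper_force: 0.0
```

>>> send_rows(
  plan=[
    [[0.31,0,0,0,-0.12],[0.31,0,0,0,-0.24],[0.31,0,0,0,-0.36],[0.31,0,0,0,-0.48],[0.31,0,0,0,-0.6],[0.31,0,0,0,-0.72],[0.31,0,0,0,-0.785],[0.31,0,0,0,-0.785],[0.31,0,0,0,-0.785]],
  ],
)

```text
t: 1.73
tool_pos: [0.5999, 0.049, 0.2354]
orientation: [3.108, -0.461, -0.001]
force: [0.5, 1.2, -0.9]
opening: 0.0321
gripper_force: 0.0
```

```bash
python3 - <<'E'
from h import *
c=cal("wrist"); im,de=viewer.read_camera("wrist"); cv2.imwrite("pics/wrist1.png",im)
s=telemetry.read_state(); M=R.from_rotvec(s["orientation"]).as_matrix(); print(s["t"],s["tool_pos"],s["opening"],"jaw ang",np.degrees(np.arctan2(M[1,1],M[0,1])),M[:,2].round(4),s["force"].round(2))
o=np.array([.6492,.0806]);y=np.radians(-17.1);ex=np.array([np.cos(y),np.sin(y)]);ey=np.array([-ex[1],ex[0]])
for ce,st,m in blobs(im,(8,120,80),(24,255,255),150):
    ys,xs=np.where(m); v=cv2.cvtColor(im,cv2.COLOR_BGR2HSV)[ys,xs,2].astype(float);top=v>np.percentile(v,75)*.9
    P=onplane(c,np.c_[xs,ys][top],.146)[:,:2]; print(ce.round(1),st[4],"centre",((P.min(0)+P.max(0))/2).round(4), "mean",P.mean(0).round(4),"spec x",np.ptp((P-o)@ex).round(4),((P-o)@ex).mean().round(4),"y",np.ptp((P-o)@ey).round(4),((P-o)@ey).mean().round(4))
E
```

```text
1.7833 [0.59991408 0.04900246 0.23543316] 0.03199412032630005 jaw ang -106.8654094379938 [-3.e-04 -0.e+00 -1.e+00] [0.56 0.15 0.57]
[515.7  70.2] 195 centre [ 0.6637 -0.14  ] mean [ 0.665  -0.1381] spec x 0.0192 0.0794 y 0.0118 -0.2044
[314.9 207.7] 374 centre [0.6005 0.0485] mean [0.6008 0.0484] spec x 0.0237 -0.0368 y 0.0118 -0.0451
[  8.4 232.7] 706 centre [0.6642 0.3396] mean [0.6626 0.338 ] spec x 0.0319 -0.0628 y 0.0181 0.2499
[378.  321.8] 174 centre [0.4659 0.0199] mean [0.4653 0.0198] spec x 0.0298 -0.1579 y 0.0036 -0.1121
[252.  323.6] 151 centre [0.5022 0.1477] mean [0.5019 0.1484] spec x 0.025 -0.1607 y 0.0038 0.0215
[340.6 360.7] 7158 centre [0.4227 0.0853] mean [0.4242 0.0729] spec x 0.0374 -0.2128 y 0.3816 -0.0735
```

The grip centre is confirmed at (0.601, 0.048). Now I'll lower and close on it.

>>> send_rows(
  plan=[
    [[0.31,0,0,-0.15,0],[0.31,0,0,-0.3,0],[0.31,0,0,-0.4,0],[0.31,0,0,-0.46,0],[0.31,0,0,-0.5,0],[0.31,0,0,-0.5,0],[0.6,0,0,-0.5,0],[1,0,0,-0.5,0],[1,0,0,-0.5,0],[1,0,0,-0.5,0],[1,0,0,-0.5,0],[1,0,0,-0.5,0]],
  ],
  force=15,
)

```text
t: 2.78
tool_pos: [0.6011, 0.0489, 0.1374]
orientation: [-3.106, 0.467, -0.005]
force: [-0.4, -1.2, 6.2]
opening: 0.014
gripper_force: 15.0
```

```bash
cat > st.py <<'E'
from h import *
s=telemetry.read_state(); M=R.from_rotvec(s["orientation"]).as_matrix(); print(round(s["t"],2),s["tool_pos"].round(5),"open",round(s["opening"],4),"gf",round(s["gripper_force"],1),"jaw",np.degrees(np.arctan2(M[1,1],M[0,1])).round(2),M[:,2].round(4),"F",s["force"].round(2),"T",s["wrist_torque"].round(2))
E
python3 st.py
```

```text
2.78 [0.60112 0.04889 0.13743] open 0.014 gf 15.0 jaw -107.1 [ 2.9e-03 -2.0e-04 -1.0e+00] F [-0.35 -1.18  6.16] T [-0.12  0.19  0.04]
```

>>> send_rows(
  plan=[
    [[1,0,0,0.015,0],[1,0.006,0.019,0.015,0],[1,0.012,0.038,0.015,0],[1,0.018,0.057,0.015,0],[1,0.0235,0.076,0.015,0],[1,0.029,0.096,0.015,0],[1,0.035,0.115,0.015,0],[1,0.041,0.134,0.015,0],[1,0.047,0.153,0.015,0],[1,0.053,0.172,0.015,0],[1,0.059,0.191,0.015,0],[1,0.059,0.191,0.015,0],[1,0.059,0.191,0.015,0]],
  ],
  force=25,
)

```text
t: 3.87
tool_pos: [0.6124, 0.0862, 0.1376]
orientation: [3.105, -0.467, 0.002]
force: [8.4, -4.1, -9.8]
opening: 0.0135
gripper_force: 25.0
```

```bash
python3 st.py
```

```text
3.87 [0.61237 0.08617 0.13758] open 0.0135 gf 25.0 jaw -107.12 [ 8.0e-04 -1.6e-03 -1.0e+00] F [ 8.45 -4.15 -9.79] T [-0.51 -1.3   0.06]
```

>>> send_rows(
  plan=[
    [[1,0.003,0.0095,-0.005,0],[1,0.006,0.019,-0.005,0],[1,0.009,0.0285,-0.005,0],[1,0.012,0.038,-0.005,0],[1,0.012,0.038,-0.005,0],[1,0.012,0.038,-0.005,0]],
  ],
)

```text
t: 4.37
tool_pos: [0.6147, 0.0937, 0.1375]
orientation: [3.105, -0.468, 0.002]
force: [3.5, -5.5, -3.3]
opening: 0.0139
gripper_force: 25.0
```

>>> send_rows(
  plan=[
    [[1,0.0015,0.005,0,0],[1,0.003,0.0095,0,0],[1,0.0045,0.0145,0,0],[1,0.006,0.019,0,0],[1,0.006,0.019,0,0]],
  ],
)

```text
t: 4.78
tool_pos: [0.6153, 0.0954, 0.1375]
orientation: [3.102, -0.468, -0.0]
force: [-1.3, -14.0, 0.6]
opening: 0.0142
gripper_force: 25.0
```

```bash
python3 st.py
```

```text
4.78 [0.61526 0.09541 0.13747] open 0.0142 gf 25.0 jaw -107.17 [-9.0e-04 -4.8e-03 -1.0e+00] F [ -1.3  -14.     0.56] T [-2.05  0.15  0.1 ]
```

>>> send_rows(
  plan=[
    [[1,0.0015,0.005,0,0],[1,0.003,0.0095,0,0],[1,0.0045,0.0145,0,0],[1,0.006,0.019,0,0],[1,0.006,0.019,0,0],[1,0.006,0.019,0,0]],
  ],
)

```text
t: 5.28
tool_pos: [0.6154, 0.0956, 0.1374]
orientation: [3.096, -0.47, -0.004]
force: [-8.0, -28.0, 5.2]
opening: 0.0141
gripper_force: 25.0
```

```bash
python3 st.py
```

```text
5.28 [0.61538 0.09564 0.13742] open 0.0141 gf 25.0 jaw -107.27 [-0.0039 -0.0099 -0.9999] F [ -8.01 -28.05   5.16] T [-4.44  1.35  0.07]
```

>>> send_rows(
  plan=[
    [[1,-0.003,-0.0095,0,0],[1,-0.006,-0.019,0,0],[1,-0.0085,-0.027,0,0],[1,-0.0085,-0.027,0,0],[1,-0.0085,-0.027,0,0]],
  ],
)

```text
t: 5.7
tool_pos: [0.6152, 0.0953, 0.1375]
orientation: [3.104, -0.468, 0.001]
force: [3.2, -7.5, -2.4]
opening: 0.014
gripper_force: 25.0
```

```bash
python3 st.py
```

```text
5.7 [0.6152  0.09528 0.13751] open 0.014 gf 25.0 jaw -107.15 [ 5.0e-04 -2.3e-03 -1.0e+00] F [ 3.15 -7.52 -2.35] T [-1.2  -0.4   0.02]
```

The slide is home: the force rose to 28 N with no further motion, and the grip sits at (0.6152, 0.0953). Now I'll release, lift and travel to the pin.

>>> send_rows(
  plan=[
    [[0.6,0,0,0,0],[0.31,0,0,0,0],[0.31,0,0,0,0],[0.31,0,0,0.1,0],[0.31,0,0,0.25,0],[0.31,0,0,0.4,0],[0.31,0,0,0.5,0],[0.31,0,0,0.5,0]],
  ],
)

```text
t: 6.37
tool_pos: [0.6175, 0.0977, 0.2444]
orientation: [-3.104, 0.466, -0.014]
force: [1.4, 0.2, 1.7]
opening: 0.032
gripper_force: 0.0
```

>>> send_rows(
  plan=[
    [[0.0,-0.1,-0.15,0,0.1],[0,-0.2,-0.3,0,0.2],[0,-0.3,-0.45,0,0.3],[0,-0.4,-0.6,0,0.4],[0,-0.5,-0.8,0,0.5],[0,-0.5,-1,0,0.6],[0,-0.5,-1,0,0.6]],
  ],
)

```text
t: 6.95
tool_pos: [0.5134, -0.1085, 0.2371]
orientation: [3.095, 0.524, -0.001]
force: [1.0, -0.6, 0.3]
opening: 0.0466
gripper_force: 0.0
```

>>> send_rows(
  plan=[
    [[0,0,-0.2,0,0],[0,0,-0.4,0,0],[0,0,-0.6,0,0],[0,0,-0.8,0,0],[0,0,-1,0,0],[0,0,-1,0,0],[0,0,-1,0,0],[0,0,-1,0,0]],
  ],
)

```text
t: 7.62
tool_pos: [0.5149, -0.3022, 0.2368]
orientation: [-3.098, -0.514, 0.001]
force: [-0.0, 0.0, 0.2]
opening: 0.0464
gripper_force: 0.0
```

```bash
python3 st.py; python3 - <<'E'
from h import *
c=cal("wrist"); im,de=viewer.read_camera("wrist"); cv2.imwrite("pics/wrist2.png",im);np.savez("wrist2.npz",im=im,de=de,K=c[0],d=c[1],T=c[2])
h=[b for b in blobs(im,(0,150,60),(6,255,255)) ]
for ce,st,m in h:
    ys,xs=np.where(m); P=onplane(c,np.c_[xs,ys],.022)[:,:2]; r=cv2.minAreaRect(P.astype(np.float32)*1000); print("red",ce.round(1),st[4],r,bydepth(c,[ce],de)[0].round(4))
E
```

```text
7.62 [ 0.51494 -0.30221  0.23677] open 0.0464 gf 0.0 jaw -71.15 [-8.0e-04  1.5e-03 -1.0e+00] F [-0.02  0.05  0.18] T [0.04 0.03 0.02]
red [354.7 194.6] 416 ((511.4775695800781, -360.7105712890625), (40.01671600341797, 19.01214599609375), 20.70013999938965) [ 0.5117 -0.3605  0.0201]
red [ 60.6 225.8] 355 ((332.7515563964844, 22.372013092041016), (19.83803939819336, 42.79038619995117), 34.440345764160156) [0.332  0.0233 0.0207]
red [157.7 225.9] 481 ((379.4031982421875, -112.67433166503906), (26.976322174072266, 44.60609436035156), 5.919378757476807) [ 0.3782 -0.1119  0.0204]
```

View pics/wrist2.png

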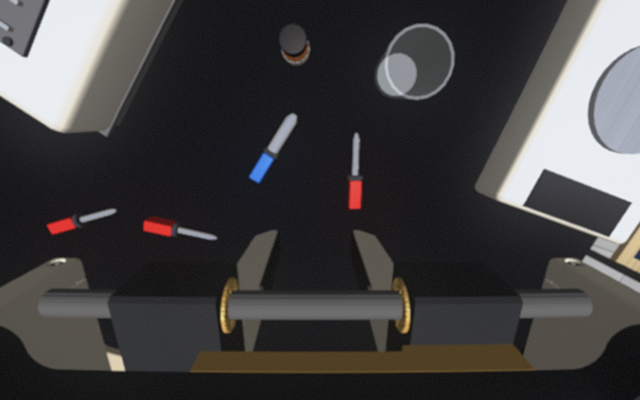

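The wrist view shows the wanted red pin with its handle at (355,195) and tip at (357,134), clear of the beaker. That puts the handle at world (0.511,-0.361) with yaw about 20°, which agrees with the two fixed cameras. I'll go above it and check again from lower down.

>>> send_rows(
  plan=[
    [[0,-0.01,-0.12,-0.1,0.02],[0,-0.02,-0.24,-0.25,0.02],[0,-0.02,-0.297,-0.4,0.02],[0,-0.02,-0.297,-0.5,0.02],[0,-0.02,-0.297,-0.6,0.02],[0,-0.02,-0.297,-0.65,0.02],[0,-0.02,-0.297,-0.65,0.02],[0,-0.02,-0.297,-0.65,0.02]],
  ],
)

```text
t: 8.33
tool_pos: [0.5113, -0.3612, 0.108]
orientation: [-3.093, -0.55, 0.0]
force: [0.1, 0.7, -0.2]
opening: 0.0465
gripper_force: 0.0
```

```bash
python3 st.py; cat > pin.py <<'E'
from h import *
c=cal("wrist"); im,de=viewer.read_camera("wrist"); cv2.imwrite("pics/wrist3.png",im)
for ce,st,m in blobs(im,(0,150,60),(6,255,255),300):
    ys,xs=np.where(m); P=onplane(c,np.c_[xs,ys],.022)[:,:2]; r=cv2.minAreaRect(P.astype(np.float32)*1000); print("red",ce.round(1),st[4:],st[:4],np.array(r[0]).round(1),np.array(r[1]).round(1),r[2])
    x,y,w,hh=st[:4]; sub=im[max(0,y-160):y-2,x-20:x+w+20].min(2); mm=(sub>90).astype(np.uint8)
    n,l,s2,c2=cv2.connectedComponentsWithStats(mm)
    for i in range(1,n):
        if s2[i,4]>80:
            yy,xx=np.where(l==i); q=onplane(c,np.c_[xx+x-20,yy+max(0,y-160)],.013)[:,:2]; mu=q.mean(0); v=np.linalg.svd(q-mu)[2]; print("grey",s2[i],mu.round(4),np.degrees(np.arctan2(v[0][1],v[0][0])).round(2),np.ptp((q-mu)@v[0]).round(4),np.ptp((q-mu)@v[1]).round(4))
E
python3 pin.py
```

```text
8.33 [ 0.51133 -0.36116  0.10796] open 0.0465 gf 0.0 jaw -69.82 [-3.e-04  4.e-04 -1.e+00] F [ 0.07  0.73 -0.21] T [0.06 0.11 0.01]bash:   897 Segmentation fault         python3 pin.py
```

```bash
sed -i 's/np.linalg.svd(q-mu)/np.linalg.svd(q-mu,full_matrices=False)/' pin.py; python3 pin.py
```

```text
bash:   923 Segmentation fault         python3 pin.py
```

```bash
python3 - <<'E'
from h import *
im=cv2.imread("pics/wrist3.png"); c=cal("wrist")
for ce,st,m in blobs(im,(0,150,60),(6,255,255),300):
    ys,xs=np.where(m); P=onplane(c,np.c_[xs,ys],.022)[:,:2]
    print(ce.round(1),st,"mean",P.mean(0).round(4),"min/max",P.min(0).round(4),P.max(0).round(4),flush=True)
    t=np.radians(20);e=np.array([np.cos(t),np.sin(t)]);f=np.array([-e[1],e[0]])
    print(" along",np.percentile((P)@e,[1,99]).round(4)," across",np.percentile(P@f,[1,99]).round(4),flush=True)
E
```

```text
[313.2 209.3] [304 187  21  43 777] mean [ 0.5117 -0.3614] min/max [ 0.4914 -0.3756] [ 0.5335 -0.3474]
 along [0.3384 0.3779]  across [-0.5235 -0.5063]
[ 26.6 246.2] [   2  232   59   31 1105] mean [ 0.3825 -0.1163] min/max [ 0.3657 -0.1471] [ 0.401  -0.0928]
 along [0.304  0.3334]  across [-0.2694 -0.2156]
[110.4 344.7] [101 325  20  41 439] mean [ 0.2938 -0.2098] min/max [ 0.2657 -0.2217] [ 0.3179 -0.197 ]
 along [0.1779 0.2288]  across [-0.3046 -0.291 ]
```

View pics/wrist3.png

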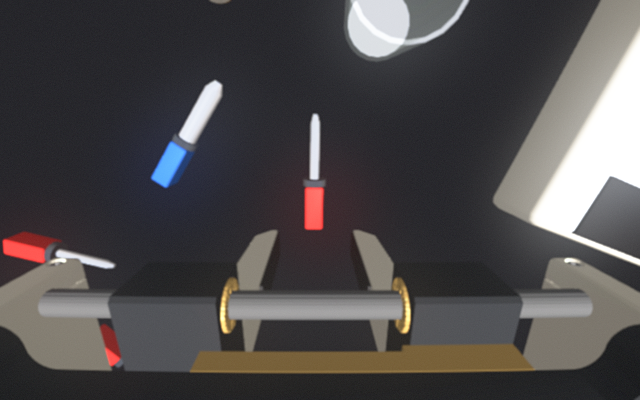

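The pin is vertical in the image between the fingers (handle (313,209), tip (315,115)), so it is centred and aligned. I'll lower and grip.

>>> send_rows(
  plan=[
    [[0,0,0,-0.15,0],[0,0,0,-0.28,0],[0,0,0,-0.36,0],[0,0,0,-0.41,0],[0,0,0,-0.435,0],[0,0,0,-0.435,0],[0,0,0,-0.435,0],[0.4,0,0,-0.435,0],[1,0,0,-0.435,0],[1,0,0,-0.435,0],[1,0,0,-0.435,0],[1,0,0,-0.435,0],[1,0,0,-0.435,0]],
  ],
  force=40,
)

```text
t: 9.52
tool_pos: [0.511, -0.3625, 0.0209]
orientation: [3.093, 0.548, 0.0]
force: [-1.0, 1.2, 2.6]
opening: 0.0157
gripper_force: 40.0
```

```bash
python3 st.py
```

```text
9.52 [ 0.51102 -0.36247  0.02095] open 0.0157 gf 40.0 jaw -69.9 [ 3.e-04 -2.e-04 -1.e+00] F [-0.99  1.23  2.59] T [0.06 0.13 0.03]
```

Gripped at 15.7 mm. I'll lift, carry it over and align with the ears.

>>> send_rows(
  plan=[
    [[1,0,0,0.1,0],[1,0,0,0.25,0],[1,0,0,0.42,0],[1,0,0,0.6,0],[1,0,0,0.78,0],[1,0,0,0.9,0],[1,0,0.15,0.95,-0.1],[1,0,0.32,0.95,-0.2],[1,0,0.5,0.95,-0.3],[1,0,0.68,0.95,-0.4],[1,0,0.85,0.95,-0.5],[1,0,1,0.95,-0.6],[1,0,1,0.95,-0.62]],
  ],
)

```text
t: 10.6
tool_pos: [0.5108, -0.1575, 0.2105]
orientation: [-3.104, 0.472, 0.001]
force: [-0.9, 0.3, -1.8]
opening: 0.0154
gripper_force: 40.0
```

>>> send_rows(
  plan=[
    [[1,0.005,0.18,0,0],[1,0.01,0.36,0,0],[1,0.015,0.54,0,0],[1,0.02,0.72,0,0],[1,0.03,0.88,0,0],[1,0.035,1,0,0],[1,0.035,1,0,0]],
  ],
)

```text
t: 11.18
tool_pos: [0.5178, 0.0413, 0.2105]
orientation: [-3.106, 0.46, 0.0]
force: [0.3, -0.6, -1.0]
opening: 0.0157
gripper_force: 40.0
```

>>> send_rows(
  plan=[
    [[1,0,0.15,0,0],[1,0,0.3,0,0],[1,0,0.45,0,0],[1,0,0.6,0,0],[1,0,0.7,0,0],[1,0,0.725,0,0],[1,0,0.725,-0.15,0],[1,0,0.725,-0.25,0],[1,0,0.725,-0.25,0],[1,0,0.725,-0.25,0],[1,0,0.725,-0.25,0],[1,0,0.725,-0.25,0]],
  ],
)

```text
t: 12.18
tool_pos: [0.5192, 0.1822, 0.1626]
orientation: [-3.106, 0.468, -0.004]
force: [1.0, -0.3, -0.1]
opening: 0.0152
gripper_force: 40.0
```

```bash
python3 st.py; python3 - <<'E'
from h import *
c=cal("wrist"); im,de=viewer.read_camera("wrist"); cv2.imwrite("pics/wrist4.png",im);np.savez("wrist4.npz",im=im,de=de,K=c[0],d=c[1],T=c[2])
E
```

```text
12.18 [0.51918 0.18218 0.16259] open 0.0152 gf 40.0 jaw -107.14 [ 2.7e-03  5.0e-04 -1.0e+00] F [ 1.   -0.33 -0.1 ] T [0.02 0.1  0.  ]
```

View pics/wrist4.png

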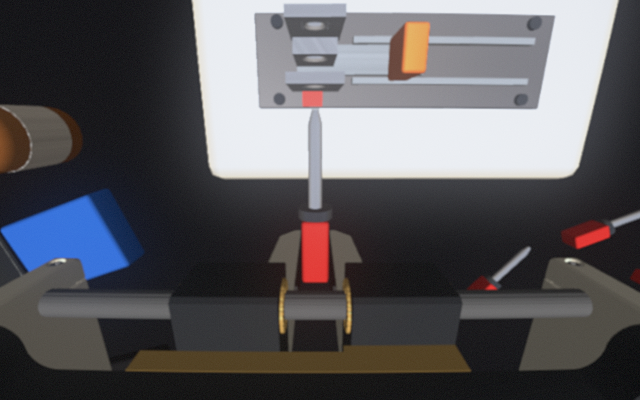

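The wrist view shows the pin tip at (315,110). The near-ear hole is around (317,85), the tab hole at (315,57) and the far-ear hole at (315,26), all in line with the pin, and the orange grip is at its end (410,50). Next I'll lower to hole height and enter gently.

>>> send_rows(
  plan=[
    [[1,0,0.001,-0.04,0],[1,0,0.001,-0.083,0],[1,0,0.001,-0.083,0],[1,0,0.001,-0.083,0],[1,0,0.001,-0.083,0]],
  ],
)

```text
t: 12.65
tool_pos: [0.5177, 0.1828, 0.1437]
orientation: [3.106, -0.467, -0.001]
force: [0.4, 0.1, -0.6]
opening: 0.016
gripper_force: 40.0
```

```bash
python3 st.py; python3 - <<'E'
from h import *
c=cal("wrist"); im,de=viewer.read_camera("wrist"); cv2.imwrite("pics/wrist5.png",im)
s=telemetry.read_state(); y=np.radians(-17.12);ex=np.array([np.cos(y),np.sin(y)]);ey=np.array([-ex[1],ex[0]])
g=np.array([.6152,.0953]); t=s["tool_pos"]; print("TCP ex,ey",t[:2]@ex,t[:2]@ey,"target ey",g@ey+.055)
print("tip pred px",proj(c,np.r_[t[:2]+.0835*ex,t[2]-.01]).round(1),"collar",proj(c,np.r_[t[:2]+.0275*ex,t[2]-.01]).round(1))
for nm,x,z in(("near top",.541,.151),("hole near",.541,.136),("far ear top mid",.541+.035,.151),("tab top",.541+.019,.149)):
    print(nm,proj(c,np.r_[x*ex+(g@ey+.055)*ey,z]).round(1))
G=im.min(2)
# pin shaft centre per row, ear extents per row
for r in range(60,200,8): 
    row=im[r,270:370].astype(int).min(1); print(r,"".join("#" if v>150 else "+" if v>110 else "-" if v>70 else "." for v in row))
E
```

```text
12.65 [0.51766 0.1828  0.14373] open 0.016 gf 40.0 jaw -107.1 [-7.e-04 -2.e-04 -1.e+00] F [ 0.44  0.06 -0.63] T [ 0.12  0.14 -0.03]
TCP ex,ey 0.44110465972389473 0.3271962286927438 target ey 0.3271761363493188
tip pred px [[313.9 108.4]] collar [[314.1 206.8]]
near top [[313.8  70.5]]
hole near [[313.9  75.3]]
far ear top mid [[313.6 -16.2]]
tab top [[313.7  26.3]]
60 ####################################################################################################
68 ###############################################################################+++++++++++++++++++++
76 ############++---------------------------------------------------------------++++##++++#############
84 ##################++---------------------------------------------------+++###+##+++##+##+++###++++++
92 -----------++#################++--------------------++##############################+######+++++++#+
100 ###+++++++#####################++-----+---++-++---+-++##############################################
108 ####################################################################################################
11
[... 452 characters left out ...]
######################################################################
156 ####################################################################################################
164 ####################################################################################################
172 ####################################################################################################
180 ######################################++###########+################################################
188 ......................................-+##########++-...............................................
196 ......................................-+##########++-...............................................
```

>>> send_rows(
  plan=[
    [[1,0,0,0.005,0],[1,0,0,0.01,0],[1,0,0,0.01,0],[1,0,0,0.01,0]],
  ],
)

```text
t: 13.03
tool_pos: [0.5181, 0.1829, 0.1464]
orientation: [-3.106, 0.467, -0.001]
force: [0.2, 0.1, -1.0]
opening: 0.0153
gripper_force: 40.0
```

```bash
python3 st.py
```

```text
13.03 [0.5181  0.1829  0.14638] open 0.0153 gf 40.0 jaw -107.1 [ 5.e-04  2.e-04 -1.e+00] F [ 0.18  0.12 -0.99] T [0.06 0.16 0.06]
```

>>> send_rows(
  plan=[
    [[1,0.012,-0.0037,0,0],[1,0.024,-0.0074,0,0],[1,0.036,-0.011,0,0],[1,0.048,-0.0147,0,0],[1,0.06,-0.0184,0,0],[1,0.072,-0.022,0,0],[1,0.084,-0.0258,0,0],[1,0.096,-0.0295,0,0],[1,0.096,-0.0295,0,0],[1,0.096,-0.0295,0,0]],
  ],
)

```text
t: 13.87
tool_pos: [0.5372, 0.1769, 0.146]
orientation: [3.107, -0.467, -0.0]
force: [-0.2, 0.1, -0.5]
opening: 0.0156
gripper_force: 40.0
```

```bash
python3 st.py
```

```text
13.87 [0.53718 0.17687 0.14597] open 0.0156 gf 40.0 jaw -107.11 [-1.e-04 -0.e+00 -1.e+00] F [-0.21  0.07 -0.5 ] T [ 0.17  0.11 -0.03]
```

>>> send_rows(
  plan=[
    [[1,0.012,-0.0037,0,0],[1,0.024,-0.0074,0,0],[1,0.036,-0.011,0,0],[1,0.048,-0.0147,0,0],[1,0.06,-0.0184,0,0],[1,0.072,-0.022,0,0],[1,0.084,-0.0258,0,0],[1,0.096,-0.0295,0,0],[1,0.096,-0.0295,0,0],[1,0.096,-0.0295,0,0]],
  ],
)

```text
t: 14.7
tool_pos: [0.5564, 0.171, 0.146]
orientation: [3.107, -0.467, -0.0]
force: [-0.7, 0.1, -1.7]
opening: 0.0161
gripper_force: 40.0
```

```bash
python3 st.py
```

```text
14.7 [0.5564  0.17095 0.14598] open 0.0161 gf 40.0 jaw -107.11 [-1.e-04 -0.e+00 -1.e+00] F [-0.69  0.07 -1.72] T [ 0.13  0.07 -0.01]
```

>>> send_rows(
  plan=[
    [[1,0.012,-0.0037,0,0],[1,0.024,-0.0074,0,0],[1,0.036,-0.011,0,0],[1,0.048,-0.0147,0,0],[1,0.06,-0.0184,0,0],[1,0.072,-0.022,0,0],[1,0.084,-0.0258,0,0],[1,0.096,-0.0295,0,0],[1,0.096,-0.0295,0,0],[1,0.096,-0.0295,0,0]],
  ],
)

```text
t: 15.53
tool_pos: [0.5756, 0.1651, 0.146]
orientation: [-3.107, 0.467, 0.0]
force: [0.4, -0.3, -1.4]
opening: 0.0156
gripper_force: 40.0
```

```bash
python3 st.py
```

```text
15.53 [0.57559 0.16508 0.14599] open 0.0156 gf 40.0 jaw -107.11 [-1.e-04  0.e+00 -1.e+00] F [ 0.42 -0.33 -1.43] T [0.08 0.08 0.04]
```

>>> send_rows(
  plan=[
    [[1,0.005,-0.0015,0,0],[1,0.01,-0.003,0,0],[1,0.015,-0.0045,0,0],[1,0.02,-0.006,0,0],[1,0.025,-0.0075,0,0],[1,0.03,-0.009,0,0],[1,0.03,-0.009,0,0]],
  ],
)

```text
t: 16.12
tool_pos: [0.5817, 0.1633, 0.146]
orientation: [3.107, -0.467, 0.0]
force: [0.2, -0.1, -1.5]
opening: 0.0156
gripper_force: 40.0
```

>>> send_rows(
  plan=[
    [[1,0.005,-0.0015,0,0],[1,0.01,-0.003,0,0],[1,0.015,-0.0045,0,0],[1,0.015,-0.0045,0,0]],
  ],
)

```text
t: 16.45
tool_pos: [0.5847, 0.1624, 0.146]
orientation: [3.107, -0.467, 0.0]
force: [0.5, -0.2, -0.0]
opening: 0.0153
gripper_force: 40.0
```

```bash
python3 st.py
```

```text
16.45 [0.58468 0.16235 0.14603] open 0.0153 gf 40.0 jaw -107.1 [ 1.e-04 -0.e+00 -1.e+00] F [ 0.49 -0.19 -0.02] T [0.09 0.11 0.01]
```

>>> send_rows(
  plan=[
    [[1,0.005,-0.0015,0,0],[1,0.01,-0.003,0,0],[1,0.015,-0.0045,0,0],[1,0.015,-0.0045,0,0]],
  ],
)

```text
t: 16.78
tool_pos: [0.5859, 0.1621, 0.1459]
orientation: [3.107, -0.466, -0.006]
force: [-8.9, 1.5, 5.2]
opening: 0.0155
gripper_force: 40.0
```

>>> send_rows(
  plan=[
    [[1,0.005,-0.0015,0,0],[1,0.01,-0.003,0,0],[1,0.01,-0.003,0,0],[1,0.01,-0.003,0,0]],
  ],
)

```text
t: 17.12
tool_pos: [0.586, 0.1621, 0.1458]
orientation: [3.107, -0.465, -0.012]
force: [-19.7, 3.4, 11.6]
opening: 0.0156
gripper_force: 40.0
```

```bash
python3 st.py
```

```text
17.12 [0.58601 0.16206 0.1458 ] open 0.0156 gf 40.0 jaw -107.04 [-7.7e-03  9.0e-04 -1.0e+00] F [-19.65   3.43  11.61] T [ 0.57  3.32 -0.06]
```

Hard contact came with the collar at ex≈0.540 (predicted 0.541), so it is seated. I'll relax the press and look before letting go.

>>> send_rows(
  plan=[
    [[1,-0.005,0.0015,0,0],[1,-0.01,0.003,0,0],[1,-0.014,0.0043,0,0],[1,-0.014,0.0043,0,0],[1,-0.014,0.0043,0,0]],
  ],
)

```text
t: 17.53
tool_pos: [0.5859, 0.1621, 0.1458]
orientation: [3.107, -0.467, -0.003]
force: [-5.8, 0.9, 1.4]
opening: 0.0155
gripper_force: 40.0
```

>>> send_rows(
  plan=[
    [[0.5,0,0,0,0],[0.3,0,0,0,0],[0.2,0,0,0,0],[0.2,0,0,0,0],[0.2,0,0,0.05,0],[0.2,0,0,0.15,0],[0.2,0,0,0.3,0],[0.2,0,0,0.45,0],[0.2,-0.1,0.03,0.55,0],[0.2,-0.2,0.06,0.55,0],[0.2,-0.2,0.06,0.55,0],[0.2,-0.2,0.06,0.55,0],[0.2,-0.2,0.06,0.55,0]],
  ],
)

```text
t: 18.62
tool_pos: [0.5469, 0.1736, 0.2561]
orientation: [3.107, -0.467, 0.0]
force: [0.5, -0.3, 0.9]
opening: 0.0369
gripper_force: 0.0
```

```bash
python3 st.py; python3 - <<'E'
from h import *
for n,r in(("wrist",None),("side",None)):
    im,de=viewer.read_camera(n); cv2.imwrite(f"pics/{n}9.png",im)
    if n=="wrist": a=cv2.resize(im[60:300,160:480],(640,480),interpolation=cv2.INTER_CUBIC)
    else: b=cv2.resize(im[145:235,270:390],(160*3,120*3),interpolation=cv2.INTER_CUBIC)
cv2.imwrite("pics/f_wrist.png",a); cv2.imwrite("pics/f_side.png",b)
E
```

```text
18.62 [0.54693 0.17361 0.25611] open 0.0369 gf 0.0 jaw -107.09 [ 3.e-04 -2.e-04 -1.e+00] F [ 0.49 -0.35  0.92] T [ 0.12  0.14 -0.02]
```

View pics/f_wrist.png

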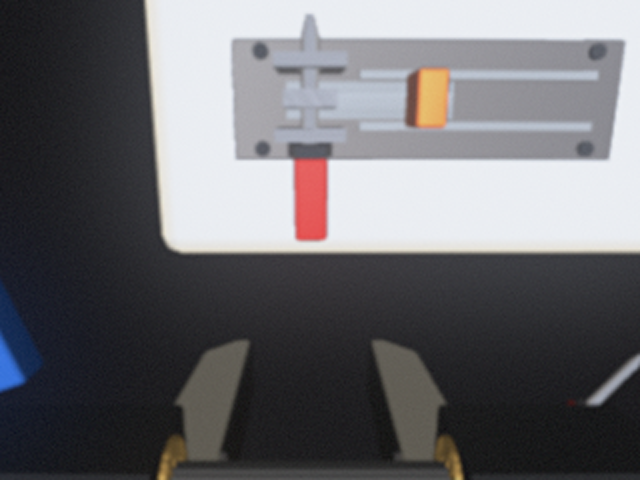

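View pics/f_side.png

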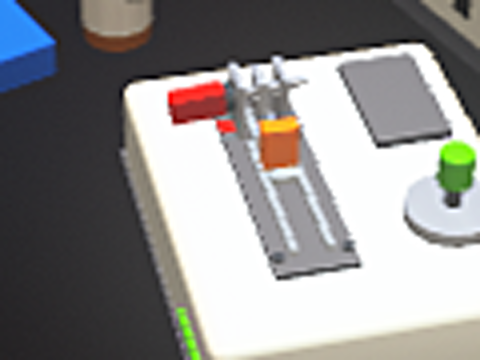

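The crops show the pin running through the near ear (310,135), the tab (310,98) and the far ear (310,58). The collar (310,150) is up against the near ear and the grip (430,98) is at its end stop. One numeric check on the handle, then I'll hand in.

```bash
python3 - <<'E'
from h import *
c=cal("wrist"); im=cv2.imread("pics/wrist9.png"); y=np.radians(-17.12);ex=np.array([np.cos(y),np.sin(y)]);ey=np.array([-ex[1],ex[0]])
for ce,st,m in blobs(im,(0,150,60),(6,255,255),200):
    ys,xs=np.where(m); P=onplane(c,np.c_[xs,ys],.146)[:,:2]; print(ce.round(1),"ex",np.percentile(P@ex,[1,99]).round(4),"ey",np.percentile(P@ey,[1,99]).round(4))
for ce,st,m in blobs(im,(8,120,80),(24,255,255),150):
    ys,xs=np.where(m); P=onplane(c,np.c_[xs,ys],.146)[:,:2]; print("or",ce.round(1),"ey",np.percentile(P@ey,[1,99]).round(4))
g=im[60:170,315:316].min(2).ravel(); print(g[::2])
E
```

```text
[315.1 161. ] ex [0.4957 0.5311] ey [0.3206 0.3319]
[ 39.  164.2] ex [0.4965 0.5225] ey [0.5714 0.608 ]
[524.6 227.5] ex [0.4332 0.4549] ey [0.0971 0.1312]
or [375.4 108.5] ey [0.2662 0.2791]
or [ 75.2 157.1] ey [0.5308 0.5755]
or [243.5 306.2] ey [0.3945 0.413 ]
or [386.3 306.4] ey [0.2401 0.2588]
or [350.8 360.7] ey [0.0995 0.4881]
[234 235 234 223 169 166 167 169 170 170 168 169 168 172 172 172 158 152
 167 168 169 167 174 180 178 177 168 161 168 168 168 169 162 168 170 167
 108  90  91  92  86  94  97  95  96  92  95  94  94  92  93  90  90  88
  87]
```

```bash
python3 -c "
from plant import order
print(order.close_job())"
```

```text
the job is handed in; nothing more can be done
None
```

The lock slide is pushed home to its end stop, and the red-handled pin is through both ears and the tab with its collar against the near ear; I released it and handed the job in at about 19 s of the 58 s allowed.

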